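# Check the jointer's emergency stop

## Task

Do the pre-use check of the jointer's emergency stop: press the mushroom button in until it latches and let go so that it stays in by itself, then push its lobed head round clockwise until it springs back out. Only then re-arm the machine by pressing the proud reset button on the same box all the way in and letting it come back. Leave the start button in its guard ring unpressed and everything lying about where it is.

Things in the scene. Friction and masses are not known exactly. Their poses are not given: they have to be found in the camera images.
- jointer: green bench jointer, fixed, with its grey control box on the near side. Origin: on the bench under the middle of the box; x towards the machine, y to the left, z up. Box 114 (x) x 284 (y) mm, its level top 130 mm above the bench. Machine tables from x = 127 mm on, 175 mm high; guard post at x = 112 mm, y = 0, 207 mm high; fence at x = 278 mm, 246 mm high
- estop: the emergency stop on the right-hand part of the control box's top. Origin: on the box top, on the button's upright axis; z up. Fixed collar 56 mm across, 4 mm high, with a 40 mm neck up to 8 mm; above it the mushroom head (see estop_top)
- estop_top (a point): top centre of the domed mushroom head; moves and turns with it. Core 49 mm across; four round lobes, each 16 mm across, centred 25 mm from the axis (66 mm over opposite lobes), lie along the point's +x, -x, +y, -y axes, hollows between them. Lobes span 25 to 9 mm below this point. Height above the box top: 47 mm out, 36 mm latched. z up
- estop_press (a joint): how far the mushroom head is pushed in, m: 0 out, about 0.0105 latched, 0.0125 at the stop. It latches only if pushed practically to the stop (past 0.0115); this takes 3 N at first, about 8 N near mid-stroke. A spring of 3 to 7 N drives it out when the latch is freed
- estop_twist (a joint): angle of the mushroom head, rad, positive clockwise seen from above, 0 at rest, stop at 1.05. A weak spring (0.02 to 0.07 N m, 1 to 3 N at a lobe) turns it back to 0 when let go. When latched in, turning past about 0.65 frees the latch and the head springs out
- reset_top (a point): centre of the top of the reset button: flat round black cap 28 mm across, standing 12 mm proud of a plain steel collar (38 mm across, 8 mm high); 20 mm above the box top when out. One of two push buttons 60 mm apart in a row on the left part of the box top; which of the two places it has varies
- reset (a joint): how far the reset button is pushed in, m: 0 out, 0.006 fully in, which takes 5 N; springs back
- start_top (a point): centre of the top of the start button, not to be pressed: flat round black cap 27 mm across, sunk 3 mm inside a steel guard ring (40 mm across, 14 mm high); this point is 11 mm above the box top
- start (a joint): how far the start button is pushed in, m: 0 out, 0.006 fully in
- push_block: bystander: wooden push block lying on the jointer's right-hand table, 75 x 200 mm, 78 mm high. Origin: centre of its underside
- batten: bystander: planed wooden batten lying on the jointer's left-hand table, 55 x 260 x 28 mm. Origin: centre of its underside
- glue: bystander: white glue bottle standing to the right of the control box, 58 mm across, 165 mm high. Origin: centre of its underside
- tape: bystander: tape measure lying in front of the control box, 66 x 66 x 36 mm. Origin: centre of its underside
- brush: bystander: chip brush lying in front of the control box. Origin: centre of its underside
- jar: bystander: clear jar with a steel lid standing to the left of the control box, 68 mm across, 85 mm high. Origin: centre of its underside
- wrench: bystander: open-ended wrench, 190 mm long, lying in front of the control box to the left. Origin: centre of its underside
- pencil: bystander: flat carpenter's pencil, 125 x 12 x 7 mm, lying on top of the control box along its far edge, behind the two push buttons. Origin: centre of its underside

How it is judged:
On the way, in this order (a step that is already met when the one before it is completed fails the run):
1. the mushroom button is latched in (at least 8.5 mm) and stays in with nothing touching it (value of joint estop_press above 0.0085 m and contact force between anything else and estop below 0.2 N), for 0.3 s.
2. the head is turned clockwise by 0.3 rad while still in (value of joint estop_twist above 0.3 rad and value of joint estop_press above 0.0075 m).
3. the head has sprung out (within 1.5 mm) (value of joint estop_press below 0.0015 m), for 0.2 s.
4. the reset button is pressed in (4.5 of its 6 mm) with the stop out (value of joint reset above 0.0045 m and value of joint estop_press below 0.0015 m).
At the end, for the whole second after the job is handed in: The mushroom button is out (within 1.5 mm) and turned back to rest (within 0.15 rad), and the reset and start buttons are out (within 1 mm) (value of joint estop_press below 0.0015 m and value of joint estop_twist below 0.15 rad and value of joint each of reset, start below 0.001 m); the robot touches nothing.
It fails at once if the start button is pressed by more than 2 mm (value of joint start above 0.002 m).
It fails at once if the reset button is pressed while the stop is still in (value of joint reset above 0.003 m and value of joint estop_press above 0.005 m).
It fails at once if a bystander is lifted, carried or shoved more than 30 mm (distance of any of push_block, batten, glue, tape, brush, jar, wrench, pencil from where it was at the start of the episode above 0.03 m).
It also fails if it takes over 48 s, if anything falls off the work surface, if the arm or the gripper's body presses on something with over 40 N, if the wrist force passes 120 N, or if a joint passes its speed limit or range.

## Robot

A 6-joint arm with a two-finger parallel gripper is mounted at the origin on the work surface. World frame = base frame: x ahead of the robot, y to its left, z up, the work surface at z = 0. Lengths are in m, angles in rad, forces in N, time in s.
With the tool pointing down it reaches from about 0.425 to 0.95 m from the base axis. Payload 3.5 kg.
Tool frame: the origin (TCP) lies between the finger pads; the fingertips stand 14 mm ahead of it and the grasp point (between the pads) lies 5 mm behind it; z points along the fingers, y is the line along which they close (so a half turn about z gives the same grasp; the last joint's range is limited). The gripper opens to 85 mm and grips with 20 to 120 N. Pads are 22 mm wide; open, the fingers measure 114 mm over their backs; the gripper's body (76 mm by 85 mm) begins 54 mm behind the grasp point. The pads swing forward as they close: fully open they stand 13 mm farther back than shut.
Start: joints at [0.956, 0.286, 1.577, -0, 1.279, -0.15], TCP at [0.303, 0.603, 0.245] pointing down, gripper open.
Joint ranges: [-2.77, 2.77], [-0.9, 2.22], [0.21, 2.48], [-1.53, 4.67], [0.24, 2.81], [-2.84, 2.84]. Speed limits (rad/s): [2.79, 2.79, 3.14, 3.14, 3.14, 3.14].

## Interface

Orientations are given as a unit quaternion [x, y, z, w].
In Python, from plant import * gives the robot as it stands.
- The arm moves only by the tool step_arm, never from a script. Its argument "commands" is a list of rows, each an object of numbers: "gripper": the gripper's target within -1 to 1 (shut at 1, half-way at 0, fully open at -1); "x", "y", "z": the shift along the tool's x, y, z in mm; "spin": the turn about the tool's z in degrees. A call has exactly 10 rows; each row shifts and turns the commanded pose from where the row before left it, along the tool's axes as they then stand; what a row does not reach is not made up. A row lasts 1/10 s, in which the tool goes at most 50 mm and 8.59 degrees, less where a joint would pass 70% of its speed; a pose out of reach is approached as far as the arm can. A call with a gripper value outside its range is refused whole. The fingers move at their own pace and stop on an object; "force" is the grip in N (left out, the last holds). Time passes only in rows, so rows that do not move let the fingers close, or fill a call up. It gives the time, the measured TCP pose, the force, the opening and the grip force at its end, in the units of the state.
- get_state(): the state, without advancing time (a new reading comes with each control period).
- read_camera(name): name is "scene" or "top" or "wrist"; returns a dict with "color" (384x512x3 uint8, red, green, blue), "z_map" (384x512 float32, m along the optical axis (not along the pixel's ray), 0 where there is no reading), "fx", "fy", "cx", "cy" (pixels), "eye" and "attitude" of the camera in the world; the wrist camera has in their place "mount" (4x4, takes a point from camera to tool coordinates, whose origin is the TCP and whose axes are the flange's). Camera axes: x right, y up, looking along -z (the intrinsics and any distortion apply to the point x, -y, -z); pixel columns grow to the right and rows downward; lengths in m; the calibration is good to about 2 mm. A picture is of the moment at which its call begins: read the wrist's pose just before it.
- sign_off(): hands the job in; it is judged then, once.
The state is a dict: "time": time; "qpos": joint angles; "dq": joint speeds; "joint_efforts": joint torques, N m; "eef_pos": TCP position; "tcp_rot": TCP orientation; "contact_force": force on the tool from outside, world axes, zero at the start; "wrist_torque": the same for the moment, N m; "opening": opening from 0.0 (shut) to 1.0 (fully open); "finger_force": force on a finger pad.
Only numpy, scipy, OpenCV 4.12 (cv2) and the standard library are available. Lean on these libraries where they do the work, as an engineer would, in place of code of your own. Each camera call takes 0.05 s, during which the arm holds its last target. There are 200 camera calls.

## Working session

There is one attempt and no reset: what is moved stays moved. The work goes in short steps, Python scripts to look and compute and a tool call to move; the robot and the scene stay as the last step left them, time stands still between calls to the robot, and variables do not carry over. Pictures are saved under pics/ and viewed, at most 10 in all, crops included, and the job is handed in when it is done.

Besides the shell and the picture viewer there is one more tool, called after "Call:" as name(argument=value, ...), one argument or row to a line, values as JSON. step_arm: Moves the arm, as the interface text tells. Its arguments: {"type":"object","properties":{"commands":{"type":"array"},"force":{"type":"number"}},"required":["commands"]}

```bash
mkdir -p pics; cat > h.py <<'E'
from plant import *
import numpy as np, cv2
from scipy.spatial.transform import Rotation as R
def cloud(c,T=None):
    z=c["z_map"];v,u=np.mgrid[:z.shape[0],:z.shape[1]]
    P=np.stack([(u-c["cx"])/c["fx"]*z,-(v-c["cy"])/c["fy"]*z,-z],-1)
    if T is None:
        a=np.array(c["attitude"]); A=a if a.shape==(3,3) else R.from_quat(a).as_matrix()
        return P@A.T+np.array(c["eye"])
    return P@T[:3,:3].T+T[:3,3]
def wristT(s,c):
    T=np.eye(4);T[:3,:3]=R.from_quat(s["tcp_rot"]).as_matrix();T[:3,3]=s["eef_pos"];return T@np.array(c["mount"])
def save(n,img): cv2.imwrite("pics/"+n,img[...,::-1])
E
python3 - <<'E'
from h import *
s=get_state();print({k:np.round(v,3) for k,v in s.items()})
for n in("top","scene"):
    c=read_camera(n);save(n+"1.png",c["color"]);P=cloud(c);np.savez(n+".npz",P=P,color=c["color"])
    print(n,{k:v for k,v in c.items() if k not in("color","z_map")})
    z=P[...,2];m=(abs(z-.13)<.006)&(c["z_map"]>0);v,u=np.where(m);print(m.sum(),P[m].min(0),P[m].max(0))
    if n=="top":
        r=cv2.minAreaRect(P[m][:,:2].astype(np.float32)*1000);print(r)
E
```

```text
{'time': np.float64(0.0), 'qpos': array([ 0.956,  0.287,  1.578, -0.   ,  1.279, -0.15 ]), 'dq': array([ 0.   ,  0.001, -0.002, -0.002,  0.   ,  0.001]), 'joint_efforts': array([-1.0000e-03, -4.0599e+01, -2.9262e+01, -0.0000e+00,  6.0000e-03,
       -0.0000e+00]), 'eef_pos': array([0.302, 0.603, 0.244]), 'tcp_rot': array([ 0.23 ,  0.973, -0.001, -0.   ]), 'contact_force': array([-0.07 , -0.707, -0.077]), 'wrist_torque': array([-0.053,  0.01 , -0.027]), 'finger_force': np.float64(0.0), 'opening': np.float64(1.0)}
top {'fx': 386.8436961210142, 'fy': 386.8436961210142, 'cx': 263.3933607166509, 'cy': 191.38863983575544, 'eye': array([0.43481086, 0.03922627, 1.11767393]), 'attitude': array([ 0.04163126, -0.05186236, -0.69903218,  0.71199097])}
4272 [ 0.43881608 -0.63627839  0.12400298] [0.81178286 0.08375614 0.13597244]
((601.4326171875, -295.197265625), (284.7564697265625, 751.2404174804688), 12.252216339111328)
scene {'fx': 398.5558467195516, 'fy': 398.5558467195516, 'cx': 256.1421256251792, 'cy': 187.0979316175474, 'eye': array([0.97648079, 0.55914288, 1.16754313]), 'attitude': array([0.09606421, 0.2685636 , 0.90374178, 0.31921161])}
2136 [-0.0190065  -1.33585931  0.12400235] [0.82909141 0.06475284 0.13599386]
```

View pics/top1.png

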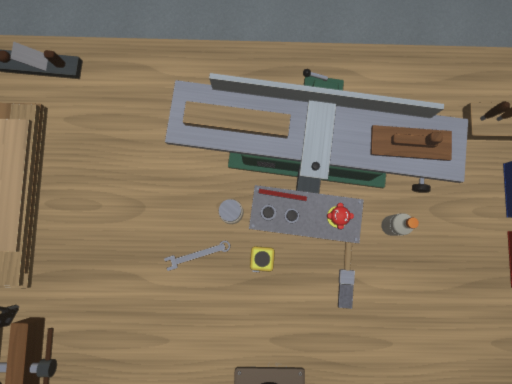

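View pics/scene1.png

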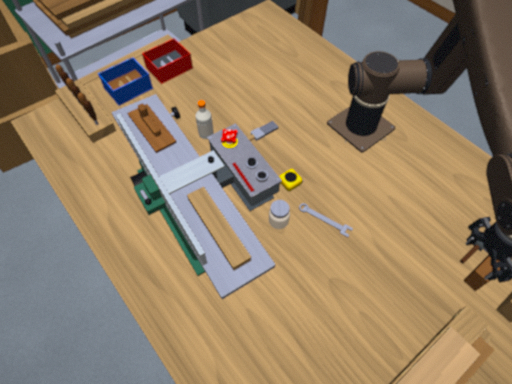

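The top view shows the control box at (250–362, 187–240), with two buttons at (268,212) and (292,215) and the red mushroom at (341,215). The guard post is at about (316,166), and the glue bottle stands right of the box at (405,223). The scene view shows the same layout. Next I'll measure the box and the buttons.

```bash
python3 - <<'E'
from h import *
d=np.load("top.npz");P=d["P"];col=d["color"].astype(int)
b=np.zeros(P.shape[:2],bool);b[180:250,240:370]=1
m=b&(abs(P[...,2]-.13)<.008)
r=cv2.minAreaRect((P[m][:,:2]*1000).astype(np.float32));print(r,np.median(P[m][:,2]))
red=b&(col[...,0]>150)&(col[...,1]<70)&(P[...,2]>.14)
print("red",red.sum(),P[red].mean(0),P[red].min(0),P[red].max(0))
for u,v in((268,212),(292,215),(341,215)):print(u,v,P[v,u],P[v-3:v+4,u-3:u+4,2].round(3))
big=cv2.resize(d["color"][180:250,240:370],(780,420),interpolation=cv2.INTER_CUBIC);save("crop.png",big)
E
```

```text
((511.0570068359375, -84.93435668945312), (284.0267333984375, 114.28006744384766), 83.49594116210938) 0.12975198192093484
red 185 [ 0.50574099 -0.16482616  0.17233989] [ 0.47429977 -0.19316306  0.16309712] [ 0.53603962 -0.13309576  0.17862617]
268 212 [0.51270481 0.01358495 0.13928453] [[0.14  0.143 0.143 0.141 0.143 0.14  0.143]
 [0.139 0.139 0.143 0.138 0.137 0.142 0.143]
 [0.141 0.138 0.142 0.141 0.141 0.138 0.143]
 [0.143 0.14  0.137 0.139 0.142 0.14  0.145]
 [0.139 0.144 0.14  0.14  0.141 0.141 0.14 ]
 [0.14  0.144 0.138 0.14  0.142 0.139 0.14 ]
 [0.141 0.14  0.138 0.139 0.139 0.14  0.142]]
292 215 [ 0.50540997 -0.0463801   0.150384  ] [[0.15  0.151 0.149 0.149 0.152 0.15  0.149]
 [0.148 0.149 0.147 0.15  0.152 0.148 0.151]
 [0.149 0.15  0.15  0.15  0.15  0.149 0.15 ]
 [0.149 0.148 0.149 0.15  0.148 0.148 0.151]
 [0.15  0.149 0.149 0.152 0.15  0.151 0.147]
 [0.146 0.15  0.149 0.148 0.149 0.151 0.151]
 [0.148 0.152 0.151 0.15  0.151 0.151 0.15 ]]
341 215 [ 0.50550501 -0.16328822  0.17928147] [[0.178 0.177 0.174 0.173 0.175 0.174 0.174]
 [0.175 0.173 0.178 0.177 0.174 0.177 0.174]
 [0.174 0.178 0.174 0.177 0.175 0.178 0.175]
 [0.172 0.178 0.173 0.179 0.174 0.178 0.176]
 [0.175 0.177 0.176 0.177 0.176 0.177 0.175]
 [0.176 0.174 0.177 0.177 0.176 0.178 0.176]
 [0.176 0.175 0.175 0.173 0.176 0.176 0.177]]
```

View pics/crop.png

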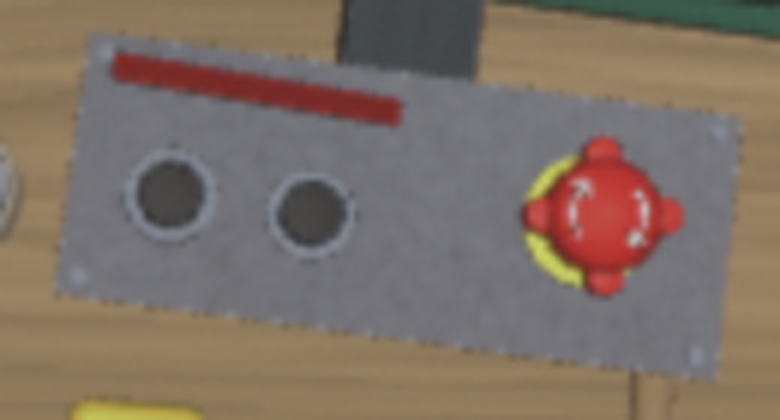

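Reset is the right-hand button: cap at z 0.150, position (0.505, −0.046). Start is the left one, with its cap at z 0.140. The mushroom axis is at about (0.505, −0.165) and its top at z 0.177; the lobes lie nearly along the world axes. All of these heights match the given sizes. I'll move above the mushroom now.

Call:
step_arm(
  commands=[
    {"x":-33,"y":-37,"z":-3},
    {"x":-33,"y":-37,"z":-3},
    {"x":-33,"y":-37,"z":-3},
    {"x":-33,"y":-37,"z":-3},
    {"x":-33,"y":-37,"z":-3},
    {"x":-33,"y":-37,"z":-3},
    {"x":-33,"y":-37,"z":-3},
    {"x":-33,"y":-37,"z":-3},
    {"x":-33,"y":-37,"z":-3},
    {"x":-33,"y":-37,"z":-3},
  ],
)

```text
invalid input
```

Call:
step_arm(
  commands=[
    {"x":-33,"y":-37},
    {"x":-33,"y":-37},
    {"x":-33,"y":-37},
    {"x":-33,"y":-37},
    {"x":-33,"y":-37},
    {"x":-32,"y":-36},
    {"spin":6},
    {"spin":6},
    {"spin":6},
    {},
  ],
)

```text
invalid input
```

```bash
cat > look.py <<'E'
from h import *
import sys
s=get_state();c=read_camera("wrist");T=wristT(s,c);P=cloud(c,T);col=c["color"].astype(int);save(sys.argv[1],c["color"])
M=R.from_quat(s["tcp_rot"]).as_matrix();p=np.array(s["eef_pos"])
print("t",s["time"],"tcp",p.round(4),"toolx",M[:,0].round(3),"tooly",M[:,1].round(3),"q",np.round(s["qpos"],2),"F",np.round(s["contact_force"],1))
red=(col[...,0]>110)&(col[...,1]<60)&(col[...,2]<70)&(P[...,2]>.15)&(P[...,2]<.19)&(abs(P[...,1]+.165)<.05)&(abs(P[...,0]-.505)<.05)
v,u=np.where(red);print("red",red.sum(),"px",u.mean(),v.mean())
q=P[red];(cx,cy),r=cv2.minEnclosingCircle((q[:,:2]*1000).astype(np.float32));print("enclosing",cx,cy,r,"ztop",np.percentile(q[:,2],97))
C=np.array([cx,cy])/1000
d=q[:,:2]-C;rad=np.hypot(*d.T);o=rad>.028;a=np.arctan2(d[o,1],d[o,0]);print("lobe angle deg",np.degrees(np.angle(np.exp(4j*a).mean()))/4)
D=np.append(C,0)-np.append(p[:2],0);print("shift tool mm",(M.T@D*1000).round(1))
blk=(col.max(-1)<75)&(abs(P[...,2]-.150)<.004)&(abs(P[...,0]-.505)<.025)&(abs(P[...,1]+.046)<.025)
if blk.sum()>20: print("reset",blk.sum(),cv2.minEnclosingCircle((P[blk][:,:2]*1000).astype(np.float32)),P[blk].mean(0))
E
python3 look.py w1.png
```

```text
t 0.1 tcp [0.3022 0.603  0.2441] toolx [-0.894  0.448  0.   ] tooly [ 0.448  0.894 -0.002] q [ 0.96  0.29  1.58 -0.    1.28 -0.15] F [ 0.1 -0.7 -0.4]
red 0 px nan nanlook.py:7: RuntimeWarning: Mean of empty slice.
  v,u=np.where(red);print("red",red.sum(),"px",u.mean(),v.mean())
  ret = ret.dtype.type(ret / rcount)
Traceback (most recent call last):
  File "look.py", line 8, in <module>
    q=P[red];(cx,cy),r=cv2.minEnclosingCircle((q[:,:2]*1000).astype(np.float32));print("enclosing",cx,cy,r,"ztop",np.percentile(q[:,2],97))
                                                                                                                  ~~~~~~~~~~~~~^^^^^^^^^^^
IndexError: index -1 is out of bounds for axis 0 with size 0
```

View pics/w1.png

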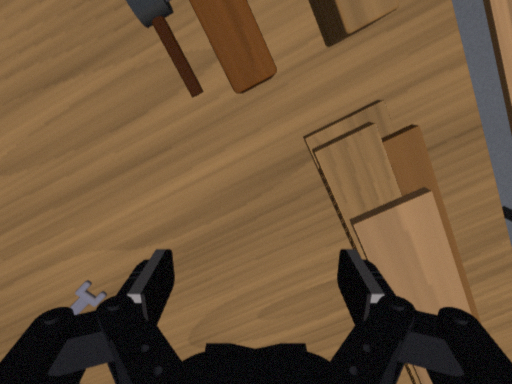

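The move was refused and the arm is still at its start. The wrist view shows only bench clutter between the fingers at (150,280) and (355,280). The rows probably need every field, so I'll try one full call.

Call:
step_arm(
  commands=[
    {"gripper":-1,"x":-33,"y":-37,"z":-3,"spin":0},
    {"gripper":-1,"x":-33,"y":-37,"z":-3,"spin":0},
    {"gripper":-1,"x":-33,"y":-37,"z":-3,"spin":0},
    {"gripper":-1,"x":-33,"y":-37,"z":-3,"spin":0},
    {"gripper":-1,"x":-33,"y":-37,"z":-3,"spin":0},
    {"gripper":-1,"x":-33,"y":-37,"z":-3,"spin":0},
    {"gripper":-1,"x":-33,"y":-37,"z":-3,"spin":0},
    {"gripper":-1,"x":-33,"y":-37,"z":-3,"spin":0},
    {"gripper":-1,"x":-33,"y":-37,"z":-3,"spin":0},
    {"gripper":-1,"x":-33,"y":-37,"z":-3,"spin":0},
  ],
)

```text
time: 1.15
eef_pos: [0.4315, 0.1229, 0.2754]
tcp_rot: [0.23, 0.973, 0.0, 0.0]
contact_force: [0.7, -0.2, -0.6]
opening: 1.0
finger_force: 0.0
```

Call:
step_arm(
  commands=[
    {"gripper":-1,"x":-33,"y":-37,"z":0,"spin":0},
    {"gripper":-1,"x":-33,"y":-37,"z":0,"spin":0},
    {"gripper":-1,"x":-33,"y":-37,"z":0,"spin":0},
    {"gripper":-1,"x":-33,"y":-37,"z":0,"spin":0},
    {"gripper":-1,"x":-33,"y":-37,"z":0,"spin":0},
    {"gripper":-1,"x":-32,"y":-36,"z":0,"spin":0},
    {"gripper":-1,"x":0,"y":0,"z":0,"spin":6},
    {"gripper":-1,"x":0,"y":0,"z":0,"spin":6},
    {"gripper":-1,"x":0,"y":0,"z":0,"spin":6},
    {"gripper":-1,"x":0,"y":0,"z":0,"spin":0},
  ],
)

```text
time: 2.15
eef_pos: [0.5085, -0.1613, 0.2749]
tcp_rot: [0.38, 0.925, 0.0, -0.0]
contact_force: [-0.1, -0.7, -0.2]
opening: 0.999
finger_force: 0.0
```

```bash
python3 look.py w2.png
```

```text
t 2.15 tcp [ 0.5085 -0.1613  0.2749] toolx [-0.711  0.703  0.001] tooly [ 0.703  0.711 -0.   ] q [-0.5  -0.05  1.89 -0.    1.3  -1.29] F [-0.1 -0.7 -0.2]
red 2497 px 249.22747296756108 191.33400080096115
enclosing 504.36962890625 -162.89613342285156 31.986465454101562 ztop 0.17735389955323835
lobe angle deg 0.41043323386533365
shift tool mm [ 1.8 -4.   0. ]
reset 878 ((504.71246337890625, -45.560359954833984), 13.592717170715332) [ 0.50409864 -0.04563438  0.15008712]
```

View pics/w2.png

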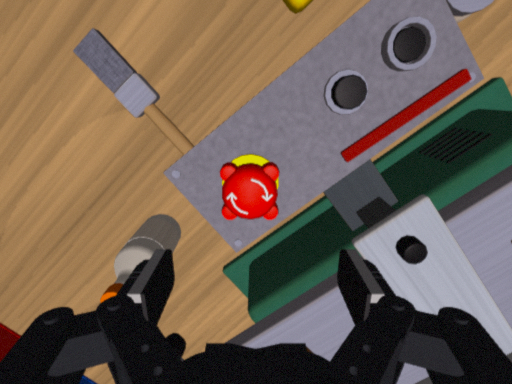

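The wrist view shows the mushroom at (249,191) with its lobes on the world axes, the reset button at (347,92), and the start button in its ring at (410,43). Depths put the mushroom at (0.5045, −0.163) and reset at (0.5045, −0.0455). I'll shut the gripper, centre it over the mushroom and descend.

Call:
step_arm(
  force=30,
  commands=[
    {"gripper":1,"x":2,"y":-4,"z":0,"spin":0},
    {"gripper":1,"x":0,"y":0,"z":0,"spin":0},
    {"gripper":1,"x":0,"y":0,"z":10,"spin":0},
    {"gripper":1,"x":0,"y":0,"z":10,"spin":0},
    {"gripper":1,"x":0,"y":0,"z":10,"spin":0},
    {"gripper":1,"x":0,"y":0,"z":10,"spin":0},
    {"gripper":1,"x":0,"y":0,"z":10,"spin":0},
    {"gripper":1,"x":0,"y":0,"z":10,"spin":0},
    {"gripper":1,"x":0,"y":0,"z":10,"spin":0},
    {"gripper":1,"x":0,"y":0,"z":0,"spin":0},
  ],
)

```text
time: 3.2
eef_pos: [0.5035, -0.1621, 0.2032]
tcp_rot: [0.38, 0.925, 0.0, -0.002]
contact_force: [0.2, 0.1, -0.1]
opening: -0.001
finger_force: 0.0
```

Call:
step_arm(
  commands=[
    {"gripper":1,"x":0,"y":0,"z":3,"spin":0},
    {"gripper":1,"x":0,"y":0,"z":3,"spin":0},
    {"gripper":1,"x":0,"y":0,"z":3,"spin":0},
    {"gripper":1,"x":0,"y":0,"z":3,"spin":0},
    {"gripper":1,"x":0,"y":0,"z":3,"spin":0},
    {"gripper":1,"x":0,"y":0,"z":3,"spin":0},
    {"gripper":1,"x":0,"y":0,"z":3,"spin":0},
    {"gripper":1,"x":0,"y":0,"z":3,"spin":0},
    {"gripper":1,"x":0,"y":0,"z":2,"spin":0},
    {"gripper":1,"x":0,"y":0,"z":0,"spin":0},
  ],
)

```text
time: 4.2
eef_pos: [0.5047, -0.1627, 0.1801]
tcp_rot: [0.38, 0.925, -0.0, 0.0]
contact_force: [-1.8, 0.6, 2.9]
opening: -0.001
finger_force: 2.0
```

Call:
step_arm(
  commands=[
    {"gripper":1,"x":0,"y":0,"z":1,"spin":0},
    {"gripper":1,"x":0,"y":0,"z":1,"spin":0},
    {"gripper":1,"x":0,"y":0,"z":1,"spin":0},
    {"gripper":1,"x":0,"y":0,"z":0,"spin":0},
    {"gripper":1,"x":0,"y":0,"z":0,"spin":0},
    {"gripper":1,"x":0,"y":0,"z":0,"spin":0},
    {"gripper":1,"x":0,"y":0,"z":0,"spin":0},
    {"gripper":1,"x":0,"y":0,"z":0,"spin":0},
    {"gripper":1,"x":0,"y":0,"z":0,"spin":0},
    {"gripper":1,"x":0,"y":0,"z":0,"spin":0},
  ],
)

```text
time: 5.2
eef_pos: [0.5049, -0.1628, 0.1782]
tcp_rot: [0.38, 0.925, -0.0, 0.0]
contact_force: [-3.1, 2.2, 9.0]
opening: 0.001
finger_force: 4.4
```

Call:
step_arm(
  commands=[
    {"gripper":1,"x":0,"y":0,"z":1,"spin":0},
    {"gripper":1,"x":0,"y":0,"z":1,"spin":0},
    {"gripper":1,"x":0,"y":0,"z":1,"spin":0},
    {"gripper":1,"x":0,"y":0,"z":0,"spin":0},
    {"gripper":1,"x":0,"y":0,"z":0,"spin":0},
    {"gripper":1,"x":0,"y":0,"z":0,"spin":0},
    {"gripper":1,"x":0,"y":0,"z":0,"spin":0},
    {"gripper":1,"x":0,"y":0,"z":0,"spin":0},
    {"gripper":1,"x":0,"y":0,"z":0,"spin":0},
    {"gripper":1,"x":0,"y":0,"z":0,"spin":0},
  ],
)

```text
time: 6.2
eef_pos: [0.5053, -0.163, 0.178]
tcp_rot: [0.38, 0.925, -0.0, 0.001]
contact_force: [-6.6, 3.2, 17.6]
opening: 0.003
finger_force: 9.5
```

At the stop: the force rose to 17.6 N while the tool barely moved. I'll lift off, wait clear of the button, and look.

Call:
step_arm(
  commands=[
    {"gripper":1,"x":0,"y":0,"z":-8,"spin":0},
    {"gripper":1,"x":0,"y":0,"z":-12,"spin":0},
    {"gripper":1,"x":0,"y":0,"z":-15,"spin":0},
    {"gripper":1,"x":0,"y":0,"z":-15,"spin":0},
    {"gripper":1,"x":0,"y":0,"z":-15,"spin":0},
    {"gripper":-0.28,"x":0,"y":0,"z":0,"spin":0},
    {"gripper":-0.28,"x":0,"y":0,"z":0,"spin":0},
    {"gripper":-0.28,"x":0,"y":0,"z":0,"spin":0},
    {"gripper":-0.28,"x":0,"y":0,"z":0,"spin":0},
    {"gripper":-0.28,"x":0,"y":0,"z":0,"spin":0},
  ],
)

```text
time: 7.2
eef_pos: [0.5042, -0.1624, 0.2375]
tcp_rot: [0.38, 0.925, 0.0, -0.001]
contact_force: [-0.0, -0.6, 0.5]
opening: 0.64
finger_force: 0.0
```

```bash
python3 look.py w3.png; python3 -c "
from h import *
print(get_state()['opening'])
T=read_camera('top');P=cloud(T);c=T['color'].astype(int);save('t3.png',T['color'])
m=(c[...,0]>150)&(c[...,1]<70)&(P[...,2]>.14)&(abs(P[...,1]+.163)<.04)&(abs(P[...,0]-.505)<.04)
print(m.sum(),np.percentile(P[m][:,2],95) if m.any() else '')"
```

```text
t 7.2 tcp [ 0.5042 -0.1624  0.2375] toolx [-0.712  0.703  0.001] tooly [ 0.703  0.712 -0.   ] q [-0.5  -0.03  1.94 -0.    1.23 -1.3 ] F [-0.  -0.6  0.5]
red 3012 px 253.2739043824701 205.03851261620187
enclosing 504.6726989746094 -162.62265014648438 32.21195602416992 ztop 0.16684597026326511
lobe angle deg 0.4718901871551255
shift tool mm [-0.5  0.2 -0. ]
reset 1211 ((504.7781066894531, -45.510276794433594), 13.666559219360352) [ 0.50412452 -0.04561288  0.15003404]
0.636585130140529
14 0.16114973101664914
```

View pics/w3.png

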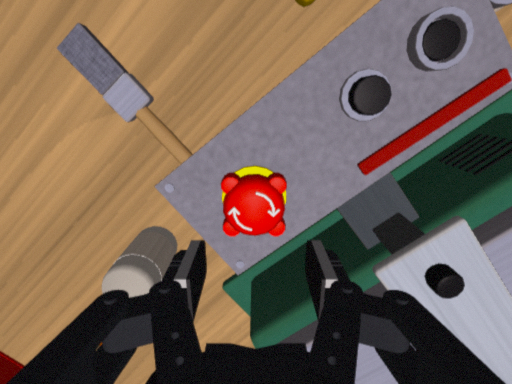

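The head is latched: its top is at 0.167 (px 253,205) with nothing touching it, and it is centred within 0.5 mm. The fingers are 54 mm apart and line up with the hollows. I'll go down around the head.

Call:
step_arm(
  commands=[
    {"gripper":-0.28,"x":0,"y":0,"z":12,"spin":0},
    {"gripper":-0.28,"x":0,"y":0,"z":12,"spin":0},
    {"gripper":-0.28,"x":0,"y":0,"z":12,"spin":0},
    {"gripper":-0.28,"x":0,"y":0,"z":10,"spin":0},
    {"gripper":-0.28,"x":0,"y":0,"z":10,"spin":0},
    {"gripper":-0.28,"x":0,"y":0,"z":10,"spin":0},
    {"gripper":-0.28,"x":0,"y":0,"z":9,"spin":0},
    {"gripper":-0.28,"x":0,"y":0,"z":8,"spin":0},
    {"gripper":-0.28,"x":0,"y":0,"z":0,"spin":0},
    {"gripper":-0.28,"x":0,"y":0,"z":0,"spin":0},
  ],
)

```text
time: 8.3
eef_pos: [0.5046, -0.1626, 0.1553]
tcp_rot: [0.38, 0.925, -0.0, 0.0]
contact_force: [-0.3, -0.1, -0.2]
opening: 0.638
finger_force: 0.0
```

No contact on the way down. Next is the clockwise turn of 56°.

Call:
step_arm(
  commands=[
    {"gripper":-0.28,"x":0,"y":0,"z":0,"spin":6},
    {"gripper":-0.28,"x":0,"y":0,"z":0,"spin":6},
    {"gripper":-0.28,"x":0,"y":0,"z":0,"spin":6},
    {"gripper":-0.28,"x":0,"y":0,"z":0,"spin":6},
    {"gripper":-0.28,"x":0,"y":0,"z":0,"spin":6},
    {"gripper":-0.28,"x":0,"y":0,"z":0,"spin":6},
    {"gripper":-0.28,"x":0,"y":0,"z":0,"spin":6},
    {"gripper":-0.28,"x":0,"y":0,"z":0,"spin":6},
    {"gripper":-0.28,"x":0,"y":0,"z":0,"spin":6},
    {"gripper":-0.28,"x":0,"y":0,"z":0,"spin":2},
  ],
)

```text
time: 9.3
eef_pos: [0.5045, -0.1633, 0.1566]
tcp_rot: [0.77, 0.638, -0.001, 0.001]
contact_force: [-2.1, -1.4, 2.0]
opening: 0.644
finger_force: 1.4
```

```bash
python3 look.py w4.png; python3 -c "
from h import *
print(get_state()['wrist_torque'])"
```

```text
t 9.3 tcp [ 0.5045 -0.1633  0.1566] toolx [ 0.186  0.982 -0.002] tooly [ 0.982 -0.186 -0.   ] q [-0.5   0.06  2.01 -0.    1.07 -0.32] F [-2.1 -1.4  2. ]
red 7518 px 253.49042298483639 270.7277201383347
enclosing 505.36834716796875 -163.05657958984375 32.41293716430664 ztop 0.17624146705722862
lobe angle deg 41.63038897632818
shift tool mm [ 0.4  0.9 -0. ]
reset 2624 ((505.4599914550781, -45.822566986083984), 13.498749732971191) [ 0.50510447 -0.04905361  0.15009662]
[-0.06712122  0.43639994  0.03835607]
```

View pics/w4.png

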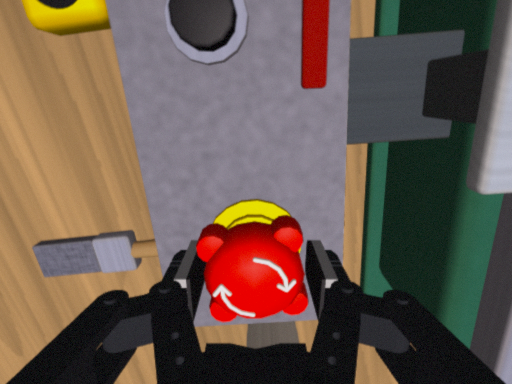

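The head at (253,270) has turned about 48° and its top is back at about 0.177, so it has sprung out. I'll turn back and let it follow, then lift clear.

Call:
step_arm(
  commands=[
    {"gripper":-0.28,"x":0,"y":0,"z":0,"spin":-6},
    {"gripper":-0.28,"x":0,"y":0,"z":0,"spin":-6},
    {"gripper":-0.28,"x":0,"y":0,"z":0,"spin":-6},
    {"gripper":-0.28,"x":0,"y":0,"z":0,"spin":-6},
    {"gripper":-0.28,"x":0,"y":0,"z":0,"spin":-6},
    {"gripper":-0.28,"x":0,"y":0,"z":0,"spin":-6},
    {"gripper":-0.28,"x":0,"y":0,"z":0,"spin":-6},
    {"gripper":-0.28,"x":0,"y":0,"z":0,"spin":-6},
    {"gripper":-0.28,"x":0,"y":0,"z":0,"spin":-6},
    {"gripper":-0.28,"x":0,"y":0,"z":0,"spin":-2},
  ],
)

```text
time: 10.35
eef_pos: [0.505, -0.1627, 0.156]
tcp_rot: [0.378, 0.926, 0.0, 0.001]
contact_force: [0.9, -0.5, 0.2]
opening: 0.641
finger_force: 0.0
```

Call:
step_arm(
  commands=[
    {"gripper":-0.28,"x":0,"y":0,"z":0,"spin":0},
    {"gripper":-0.28,"x":0,"y":0,"z":0,"spin":0},
    {"gripper":-0.28,"x":0,"y":0,"z":-8,"spin":0},
    {"gripper":-0.28,"x":0,"y":0,"z":-12,"spin":0},
    {"gripper":-0.28,"x":0,"y":0,"z":-15,"spin":0},
    {"gripper":-0.28,"x":0,"y":0,"z":-15,"spin":0},
    {"gripper":-0.28,"x":0,"y":0,"z":-15,"spin":0},
    {"gripper":1,"x":0,"y":0,"z":0,"spin":0},
    {"gripper":1,"x":0,"y":0,"z":0,"spin":0},
    {"gripper":1,"x":0,"y":0,"z":0,"spin":0},
  ],
)

```text
time: 11.35
eef_pos: [0.504, -0.1623, 0.2195]
tcp_rot: [0.38, 0.925, 0.0, -0.001]
contact_force: [-0.3, 0.2, -0.5]
opening: 0.135
finger_force: 0.0
```

```bash
python3 look.py w5.png; python3 -c "
from h import *
s=get_state();M=R.from_quat(s['tcp_rot']).as_matrix();print(1000*M.T@(np.array([.5047,-.0456,.150+.014])-s['eef_pos']))"
```

```text
t 11.35 tcp [ 0.504  -0.1623  0.2195] toolx [-0.712  0.703  0.001] tooly [ 0.703  0.712 -0.   ] q [-0.5  -0.01  1.96 -0.    1.2  -1.3 ] F [-0.3  0.2 -0.5]
red 3333 px 252.68886888688868 215.94989498949894
enclosing 503.9102478027344 -162.5223388671875 31.69715690612793 ztop 0.17731656093683998
lobe angle deg 0.2614497800671325
shift tool mm [-0.1 -0.2 -0. ]
reset 1452 ((504.7999267578125, -45.63739013671875), 13.870262145996094) [ 0.5040333  -0.04565846  0.15001164]
[81.33107827 83.61447577 55.39598348]
```

The head is out (top 0.177) and back at 0°. Now over to reset, offset tool x +81, y +84.

Call:
step_arm(
  commands=[
    {"gripper":1,"x":27,"y":28,"z":0,"spin":0},
    {"gripper":1,"x":27,"y":28,"z":0,"spin":0},
    {"gripper":1,"x":27,"y":28,"z":0,"spin":0},
    {"gripper":1,"x":0,"y":0,"z":0,"spin":0},
    {"gripper":1,"x":0,"y":0,"z":10,"spin":0},
    {"gripper":1,"x":0,"y":0,"z":10,"spin":0},
    {"gripper":1,"x":0,"y":0,"z":10,"spin":0},
    {"gripper":1,"x":0,"y":0,"z":10,"spin":0},
    {"gripper":1,"x":0,"y":0,"z":5,"spin":0},
    {"gripper":1,"x":0,"y":0,"z":0,"spin":0},
  ],
)

```text
time: 12.4
eef_pos: [0.5051, -0.0462, 0.1738]
tcp_rot: [0.38, 0.925, -0.0, -0.001]
contact_force: [-0.2, 0.4, 0.3]
opening: 0.002
finger_force: 0.0
```

Call:
step_arm(
  commands=[
    {"gripper":1,"x":0,"y":0,"z":3,"spin":0},
    {"gripper":1,"x":0,"y":0,"z":3,"spin":0},
    {"gripper":1,"x":0,"y":0,"z":3,"spin":0},
    {"gripper":1,"x":0,"y":0,"z":3,"spin":0},
    {"gripper":1,"x":0,"y":0,"z":3,"spin":0},
    {"gripper":1,"x":0,"y":0,"z":3,"spin":0},
    {"gripper":1,"x":0,"y":0,"z":1,"spin":0},
    {"gripper":1,"x":0,"y":0,"z":0,"spin":0},
    {"gripper":1,"x":0,"y":0,"z":0,"spin":0},
    {"gripper":1,"x":0,"y":0,"z":0,"spin":0},
  ],
)

```text
time: 13.4
eef_pos: [0.5061, -0.0459, 0.158]
tcp_rot: [0.38, 0.925, -0.0, 0.0]
contact_force: [-4.1, -0.4, 7.6]
opening: 0.002
finger_force: 4.4
```

Reset appears fully in: 6 mm of travel at 7.6 N. I'll nudge 1 mm further, then retract.

Call:
step_arm(
  commands=[
    {"gripper":1,"x":0,"y":0,"z":1,"spin":0},
    {"gripper":1,"x":0,"y":0,"z":0,"spin":0},
    {"gripper":1,"x":0,"y":0,"z":-5,"spin":0},
    {"gripper":1,"x":0,"y":0,"z":-10,"spin":0},
    {"gripper":1,"x":0,"y":0,"z":-20,"spin":0},
    {"gripper":1,"x":0,"y":0,"z":-30,"spin":0},
    {"gripper":1,"x":0,"y":0,"z":-30,"spin":0},
    {"gripper":1,"x":0,"y":0,"z":-20,"spin":0},
    {"gripper":1,"x":0,"y":0,"z":0,"spin":0},
    {"gripper":1,"x":0,"y":0,"z":0,"spin":0},
  ],
)

```text
time: 14.4
eef_pos: [0.5057, -0.0458, 0.2698]
tcp_rot: [0.38, 0.925, -0.0, -0.0]
contact_force: [0.2, 0.0, -0.9]
opening: 0.001
finger_force: 0.0
```

```bash
python3 look.py w6.png
```

```text
t 14.4 tcp [ 0.5057 -0.0458  0.2698] toolx [-0.712  0.702  0.   ] tooly [ 0.702  0.712 -0.   ] q [-0.29 -0.11  1.95  0.    1.3  -1.08] F [ 0.2  0.  -0.9]
red 1638 px 162.73687423687423 271.87240537240535
enclosing 504.4618225097656 -162.14874267578125 31.78363800048828 ztop 0.1773780860151783
lobe angle deg -0.13280980279445317
shift tool mm [-80.9 -83.6  -0. ]
reset 646 ((504.4582824707031, -44.205360412597656), 13.254827499389648) [ 0.50411994 -0.04391967  0.15002028]
```

View pics/w6.png

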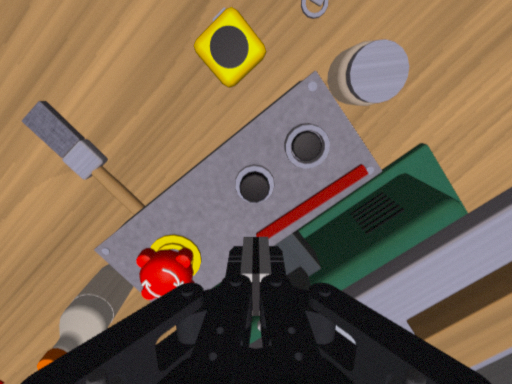

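The mushroom at (165,271) is out at 0°, and the reset button at (254,185) is back out at 0.150. Everything else looks undisturbed and the arm is clear, so I'll hand in.

```bash
python3 -c "
from plant import *
print(sign_off())"
```

```text
the job is handed in; nothing more can be done
None
```

The e-stop check is done and handed in: the mushroom latched and stayed in untouched, sprang out when turned clockwise, and reset was then pressed fully and came back out. Start was left alone, no bystander was touched, and the sign-off returned no verdict.

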